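# Snap the lid onto the leaning thread box

## Robot

A 6-joint arm with a two-finger parallel gripper is mounted at the origin on a cart in front of the work surface, level with it; the furniture and walls round the work are solid. World frame = base frame: x ahead of the robot, y to its left, z up, the work surface at z = 0. Lengths are in mm, angles in rad, forces in N, time in s.
With the tool pointing down it reaches from about 350 to 975 mm from the base axis. Payload 7.1 kg.
Tool frame: the origin (TCP) lies on the centre line of the jaws, within the pads' length; the fingertips stand 8 mm ahead of it and the grasp point (between the pads) lies 11 mm behind it; z points along the fingers, x is the direction in which the jaws open and shut, and the axes are right-handed (so a half turn about z gives the same grasp; the last joint's range is limited). The gripper opens to 88 mm and grips with 3 to 60 N. Pads are 20 mm wide; open, the fingers measure 115 mm over their backs; the gripper's body (75 mm by 178 mm) begins 61 mm behind the grasp point.
Start: joints at [1.23, 0.423, 1.63, -0, 1.089, -0.019], TCP at [197.64, 592.911, 230.675] pointing down, gripper open.
Joint ranges: [-3, 3], [-0.9, 2.11], [0.09, 2.58], [-1.31, 4.45], [0.11, 2.69], [-2.54, 2.54]. Speed limits (rad/s): [2.39, 2.39, 3.01, 3.14, 3.14, 3.14].

## Interface

Orientations are given as a rotation vector (axis times angle).
In Python, from workcell import ctrl gives the robot as it stands.
- The arm moves only by the shell command python3 -m handwheel 'ROWS'. ROWS is JSON, a list of rows, each a list of 3 entries, a list of its own where there are three numbers: the turn, a rotation vector about the tool's x, y, z in rad, then the shift along the tool's x, y, z in mm, then the opening, from 0 (shut) to 1 (fully open). In form: [[[ax, ay, az], [tx, ty, tz], jaw], ...]. A call has exactly 10 rows; each row shifts and turns the pose as measured when the row begins, along the tool's axes as they then stand; what a row does not reach is not made up. A row lasts 1/12 s, in which the tool goes at most 41.7 mm and 7.16 degrees, less where a joint would pass 70% of its speed; a pose out of reach is approached as far as the arm can. A call with a gripper value outside its range is refused whole. The fingers move at their own pace and stop on an object; the grip force is fixed at half the most. Time passes only in rows, so rows that do not move let the fingers close, or fill a call up. It gives the time, the measured TCP pose, the force and the opening at its end, in the units of the state.
- ctrl.get_obs(): the state, without advancing time (a new reading comes with each control period).
- ctrl.get_image(name): name is "scene" or "top"; returns a dict with "pixels" (480x640x3 uint8, red, green, blue), "camera_matrix" (3x3 intrinsics, pixels), "rvec" (rotation vector, rad) and "tvec" (3), from world to camera coordinates, as OpenCV has them. Camera axes: x right, y down, z forward; pixel columns grow to the right and rows downward; lengths in mm; the calibration is good to about 2 mm. A picture is of the moment at which its call begins. There is no depth.
- ctrl.close_job(): hands the job in, once; it reports no verdict.
Trained networks look in a picture, given as the dict that the camera call returned (one of the last four; its "shot" number tells which), for a name from the list of things; names that differ only in an ending like _2 or _b are one class to them, and where a whole thing is asked for, a point or a joint stands for the part that bears it (a point fixed in the world has none). Each returns a list of dicts, best first, with "score" (0 to 1); they miss things now and then, are a little off and sometimes report something else, mostly with a low value. They report only what shows in the picture. A call takes as long as a camera call.
- ctrl.look_for(picture, query): "position" ([x, y, z] in mm, in the coordinates of the camera as it stood for that picture, good to about 4 mm: the middle of the surface that is visible of it).
- ctrl.spot_point(picture, query): "position" ([x, y, z] in mm, in the coordinates of the camera as it stood for that picture, good to about 4 mm: a listed point, or the origin of a listed thing).
The state is a dict: "t": time; "qpos": joint angles; "qvel": joint speeds; "joint_torque": joint torques, N m; "ee_pos": TCP position; "orientation": TCP orientation; "ft_force": force on the tool from outside, world axes, zero at the start; "moment": the same for the moment, N m; "width": finger opening in mm.
Only numpy, scipy, OpenCV 4.12 (cv2) and the standard library are available. Lean on these libraries where they do the work, as an engineer would, in place of code of your own. Each camera call takes 0.05 s, during which the arm holds its last target.

## Task

Put the blue lid on the open green thread box that leans on its sloping steel stand, and press it down until it has snapped fully home, flush at both ends, then let go. Leave the cream and red thread spools and the lump of beeswax outside the box where they are.

Things in the scene. Friction and masses are not known exactly. Their poses are not given: they have to be found in the camera images.
- box: Open-topped green plastic box holding two thread spools (below the rim), 90 x 130 x 60 mm outside (its x, y, z), walls 3 mm, fixed on a dark steel sloping stand. Origin: centre of its underside. Its z axis points out of the mouth, leaning 28 degrees from vertical towards its own -x side (to the robot's right when its yaw is a quarter turn, as it roughly is); x runs up the slope, y is level.
- box_rim (a point): Centre of the box's mouth, at rim height (z = 60 mm in the box's frame), axes as the box's. The rim tapers in by 2 mm a side over the top 8 mm as a lead-in. In the middle of each end wall (y = +65 and -65 mm) a yellow spring catch stands out 4.5 mm, 64 mm wide, from 6 to 18 mm below the rim, with a long ramp on its upper side.
- lid: Loose blue cap lid, 100 x 140 mm outside (its x, y), about 0.14 kg, the same either way round, lying upright on the table at the start. Origin: centre of the lower edge of its skirt; z up through its top. Skirt 24 mm deep, 3 mm thick, inside 94 x 134 mm (2 mm to spare on each side of the box); top plate from z = 24 to 27 mm. Fully home its origin is at z = 36 mm in the box's frame.
- lid_grip (a point): Centre of the lid's black upright grip, in the lid at x = 0, y = 0, z = 41 mm; axes as the lid's. The grip runs along y, 70 mm long and 12 mm thick (along x), from z = 27 to 55 mm; pinch it across x. It has a 20 x 78 mm foot, 4 mm high, on the lid's top plate.
- lid_end_a (a point): Point on the underside of the lid's top plate at x = 0, y = +60, z = 24 mm of the lid; at rim height when home. A white spot 22 mm across on the top at y = +53 mm marks where to press. Laid on the box the lid first rests on the catches, about 8 to 15 mm proud; pressing along the box's -z with about 4 to 12 N at each end (10 to 20 N in the middle) snaps it down.
- lid_end_b (a point): The same at the lid's other end: x = 0, y = -60, z = 24 mm of the lid, its white pressing spot at y = -53 mm.
- cream_spool: Spool of cream thread, 48 mm in diameter, 90 mm high, standing behind the work; origin at the centre of its underside. Bystander.
- red_spool: Spool of red thread, 40 mm in diameter, 60 mm high, standing in front of the work; origin at the centre of its underside. Bystander.
- beeswax: Yellow lump of beeswax, 37 x 53 x 20 mm, lying near the front edge; origin at the centre of its underside. Bystander.

How it is judged (in metres and radians):
At the end, for the whole second after the job is handed in: The lid sits still on the box, either way round, centred within 6 mm and square to it, with the underside of its top within 3 mm of the rim height at both ends, so both catches have snapped in (z of lid_end_a in the frame of box between 0.057 and 0.063 m and z of lid_end_b in the frame of box between 0.057 and 0.063 m and x of lid in the frame of box between -0.006 and 0.006 m and y of lid in the frame of box between -0.006 and 0.006 m and angle between the z axis of lid and the z axis of box, either way round below 0.05 rad and angle between the x axis of lid and the x axis of box, either way round below 0.08 rad and linear speed of lid below 0.02 m/s); the robot touches nothing.
It fails at once if the cream spool is moved more than 30 mm or knocked over (distance of cream_spool from where it was at the start of the episode above 0.03 m or angle between cream_spool's own z axis and vertical above 0.5 rad).
It fails at once if the red spool is moved more than 30 mm or knocked over (distance of red_spool from where it was at the start of the episode above 0.03 m or angle between red_spool's own z axis and vertical above 0.5 rad).
It fails at once if the beeswax is moved more than 30 mm or knocked over (distance of beeswax from where it was at the start of the episode above 0.03 m or angle between beeswax's own z axis and vertical above 0.5 rad).
It also fails if it takes over 48 s, if anything falls off the work surface, if the arm or the gripper's body presses on something with over 40 N, if the wrist force passes 120 N, or if a joint passes its speed limit or range.

## Working session

There is one attempt and no reset: what is moved stays moved. The work goes in short steps, Python scripts to look and compute and a shell command to move; the robot and the scene stay as the last step left them, time stands still between calls to the robot, and variables do not carry over. Pictures are saved under pics/ and viewed, and the job is handed in when it is done.

```bash
mkdir -p pics
cat > h.py <<'E'
import numpy as np, cv2
from scipy.spatial.transform import Rotation as R
from workcell import ctrl
def img(n,f=None):
    p=ctrl.get_image(n)
    if f: cv2.imwrite('pics/'+f,cv2.cvtColor(p['pixels'],cv2.COLOR_RGB2BGR))
    return p
def w(p,pos):
    M=R.from_rotvec(np.ravel(p['rvec'])).as_matrix()
    return M.T@(np.ravel(pos)-np.ravel(p['tvec']))
def px(p,X):
    return cv2.projectPoints(np.float64(X).reshape(-1,3),np.float64(p['rvec']),np.float64(p['tvec']),np.float64(p['camera_matrix']),None)[0].reshape(-1,2)
E
python3 - <<'E'
from h import *
for n in ['top','scene']:
    p=img(n,n+'0.png')
    print(n,np.round(w(p,[0,0,0])))
    for q in ['box_rim','box','lid','lid_grip','lid_end_a','cream_spool','red_spool','beeswax']:
        r=ctrl.spot_point(p,q)
        print(q,[(round(d['score'],2),np.round(w(p,d['position']),1).tolist(),px(p,w(p,d['position'])).round().tolist()) for d in r[:3]])
o=ctrl.get_obs();print(o)
E
```

```text
top [ 437.  170. 1143.]
box_rim [(0.82, [508.7, 315.1, 87.0], [[237.0, 241.0]]), (0.72, [524.5, 102.9, 1.7], [[355.0, 238.0]]), (0.28, [480.3, 324.4, 35.8], [[235.0, 258.0]])]
box [(0.96, [479.0, 323.8, 32.8], [[235.0, 259.0]])]
lid [(0.76, [524.1, 105.5, 1.1], [[353.0, 239.0]]), (0.37, [676.8, 252.1, 0.4], [[278.0, 158.0]])]
lid_grip [(0.96, [526.4, 101.8, 41.7], [[356.0, 236.0]]), (0.17, [510.0, 315.0, 87.4], [[237.0, 240.0]])]
lid_end_a [(0.91, [540.9, 157.5, 21.1], [[326.0, 228.0]]), (0.74, [511.8, 45.2, 27.1], [[386.0, 245.0]])]
cream_spool [(0.74, [678.4, 250.6, -2.5], [[279.0, 157.0]])]
red_spool [(0.77, [384.5, 154.7, 5.0], [[326.0, 312.0]]), (0.6, [511.2, 45.3, 29.3], [[386.0, 245.0]])]
beeswax [(0.73, [401.2, -27.6, -2.9], [[422.0, 305.0]]), (0.41, [480.0, 326.2, 32.3], [[234.0, 259.0]]), (0.23, [540.6, 159.8, 22.0], [[325.0, 228.0]])]
scene [-160.  588.  487.]
box_rim [(0.82, [512.1, 314.0, 87.7], [[261.0, 262.0]])]
box [(0.66, [484.4, 318.3, 36.3], [[268.0, 303.0]])]
lid [(0.77, [528.8, 102.2, 0.4], [[378.0, 273.0]])]
lid_grip [(0.88, [528.1, 100.0, 38.8], [[380.0, 253.0]
[... 288 characters left out ...]
0.97, [403.4, -32.1, 1.1], [[493.0, 287.0]])]
{'t': 0.9, 'qpos': array([ 1.22999531e+00,  4.23097140e-01,  1.62986526e+00,  1.81494932e-05,
        1.08863513e+00, -1.89870286e-02]), 'qvel': array([-0.00043674, -0.0006087 ,  0.00125488,  0.00024926, -0.00140111,
        0.000872  ]), 'joint_torque': array([-4.87504585e-04, -5.44558918e+01, -2.74036056e+01,  6.43661921e-02,
        1.69669488e-02, -6.11003020e-05]), 'ee_pos': array([197.64135535, 592.92134386, 230.69052314]), 'orientation': array([-2.54865001e+00, -1.83682387e+00,  2.06763623e-05]), 'ft_force': array([-0.21364071,  0.55032553, -0.3446401 ]), 'moment': array([ 0.02197837, -0.03776758, -0.06616845]), 'width': 88.00522808740948}
```

View pics/top0.png

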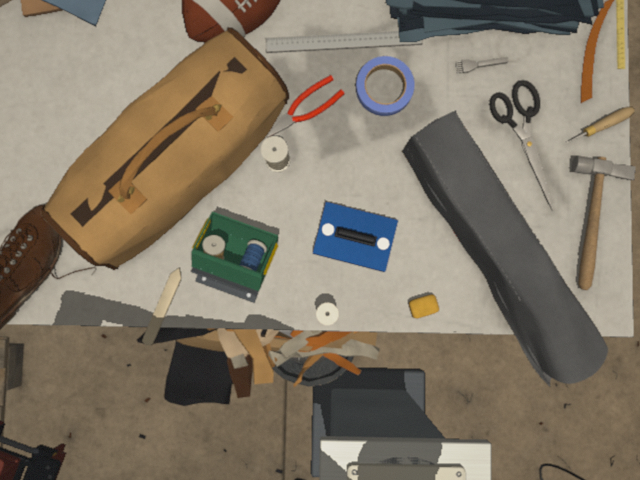

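View pics/scene0.png

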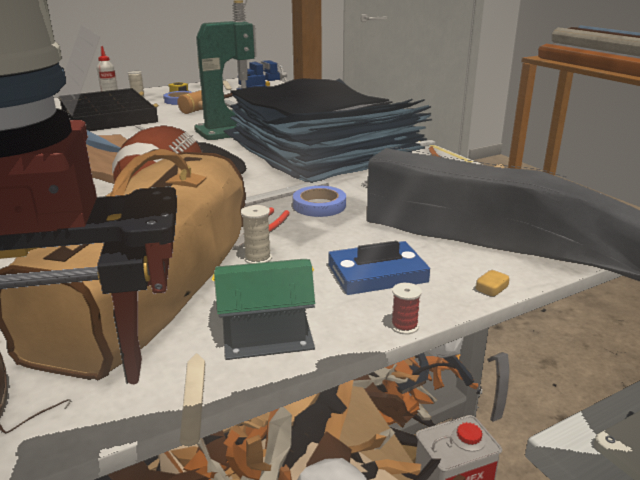

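The top picture shows the lid at about (355,238), the box at about (235,255), the red spool at (327,310) and the cream spool at (275,153). The box mouth appears to lean away from the robot (+x), which disagrees with the hint, so I'll fit poses to the outlines to check it.

```bash
cat > fit.py <<'E'
from h import *
from scipy.optimize import minimize
def mask(p,kind):
    h=cv2.cvtColor(p['pixels'],cv2.COLOR_RGB2HSV)
    if kind=='lid': m=cv2.inRange(h,(103,120,40),(120,255,255))
    else: m=cv2.inRange(h,(60,90,20),(88,255,255))
    return m
def near(p,m,c,r):
    u=px(p,c)[0]; z=np.zeros_like(m); cv2.circle(z,tuple(int(v) for v in u),r,255,-1); m=m&z
    n,l,s,_=cv2.connectedComponentsWithStats(m)
    k=1+np.argmax(s[1:,4]); return (l==k)
def hullmask(pts,sh=(480,640)):
    z=np.zeros(sh,np.uint8); h=cv2.convexHull(np.float32(pts)); cv2.fillConvexPoly(z,np.int32(np.round(h*16)),255,lineType=cv2.LINE_AA,shift=4); return z/255.
BOX=np.array([[x,y,z] for x in(-45,45) for y in(-65,65) for z in(0,52)]+[[x,y,60] for x in(-43,43) for y in(-63,63)],float)
LID=np.array([[x,y,z] for x in(-50,50) for y in(-70,70) for z in(0,27)],float)
def boxR(yaw): return (R.from_euler('z',yaw)*R.from_euler('y',-28,degrees=True)).as_matrix()
def hulls(m):
    pts=np.argwhere(m)[:,::-1]; return hullmask(pts)
def fit(ps,tm,x0,model,rot):
    def c(v):
        s=0
        for p,t in zip(ps,tm):
            s+=np.abs(hullmask(px(p,model@rot(v[3]).T+v[:3]))-t).sum()
        return s
    best=None
    for d in (0,.08,-.08):
        x=np.array(x0,float);x[3]+=d
        sim=np.vstack([x]+[x+e for e in np.diag([8,8,8,.1])])
        r=minimize(c,x,method='Nelder-Mead',options=dict(initial_simplex=sim,maxiter=500,xatol=.05,fatol=.3))
        if best is None or r.fun<best.fun: best=r
    return best
E
python3 - <<'E'
from fit import *
ps=[img('top'),img('scene')]
for kind,c,x0,model,rot in [('box',[495,318,60],[482,321,34,np.radians(165)],BOX,boxR),('lid',[527,102,20],[526,102,0,np.radians(-14)],LID,lambda y:R.from_euler('z',y).as_matrix())]:
    tm=[]
    for p in ps:
        m=near(p,mask(p,kind),c,75); tm.append(hulls(m)); print(m.sum(),tm[-1].sum())
    for sel in ([0,1],[0],[1]):
        b=fit([ps[i] for i in sel],[tm[i] for i in sel],x0,model,rot); print(kind,sel,b.x.round(2),np.degrees(b.x[3]).round(1),round(b.fun,1))
        if sel==[0,1]:
            for i,p in enumerate(ps):
                a=p.setdefault('ann',cv2.cvtColor(p['pixels'],cv2.COLOR_RGB2BGR)) 
                for j in px(p,model@rot(b.x[3]).T+b.x[:3]): cv2.circle(a,tuple(int(round(v)) for v in j),1,(0,0,255),-1)
for i,p in enumerate(ps):
    a=p['ann'][190:370,170:440] if i==0 else p['ann'][200:380,190:460]
    cv2.imwrite(f'pics/fit{i}.png',cv2.resize(a,None,fx=2.9,fy=2.9,interpolation=cv2.INTER_CUBIC))
E
```

```text
2943 4369.090196078431
2144 3341.5568627450975
box [0, 1] [481.   324.99  35.24   2.81] 160.9 1708.2
box [0] [482.53 331.55  -4.48   2.82] 161.3 108.2
box [1] [682.47 263.17 -85.41   2.84] 162.5 754.1
3205 4066.6627450980395
884 1352.5647058823529
lid [0, 1] [ 5.2840e+02  1.0316e+02 -2.1400e+00 -2.3000e-01] -12.9 3031.3
lid [0] [ 5.2956e+02  1.0207e+02 -2.5210e+01 -2.3000e-01] -13.3 33.6
lid [1] [ 1.11824e+03 -3.81570e+02 -4.07770e+02 -2.20000e-01] -12.6 369.0
```

View pics/fit0.png

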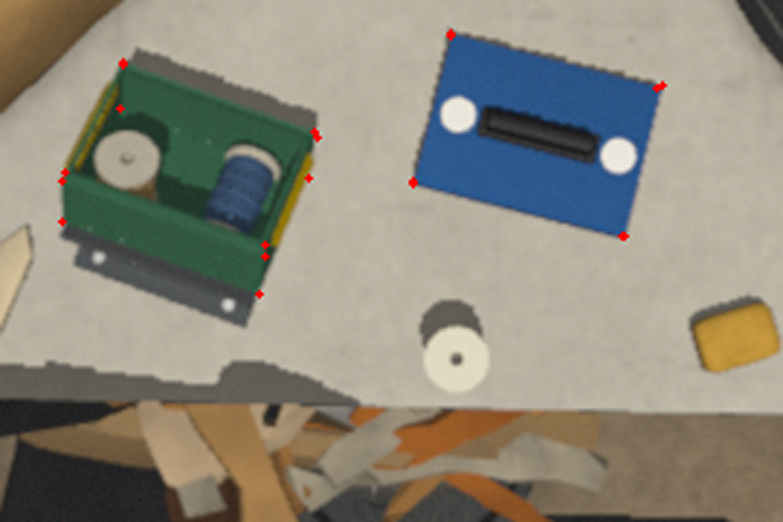

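View pics/fit1.png

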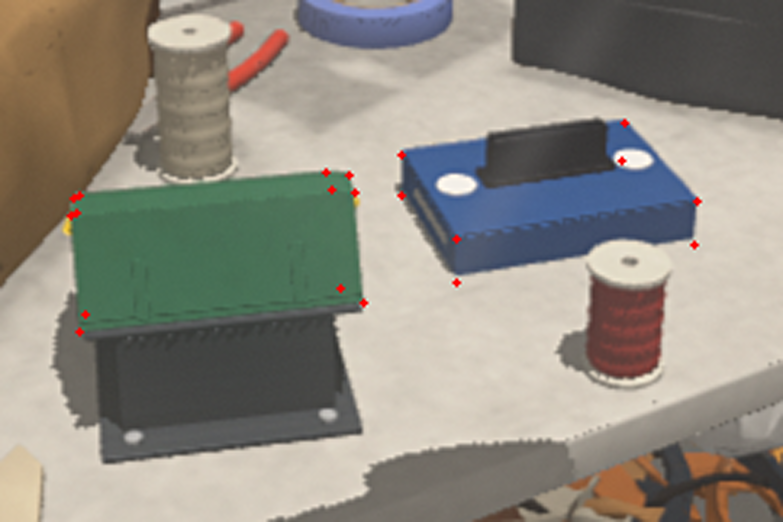

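Run:
```python
from fit import *
import fit
ps=[img('top'),img('scene')]
h=cv2.cvtColor(ps[1]['pixels'],cv2.COLOR_RGB2HSV)
for (u,v) in [(250,290),(300,300),(268,270),(350,280),(400,285),(380,278),(420,275)]: print(u,v,h[v,u])
def mk(p,kind):
    h=cv2.cvtColor(p['pixels'],cv2.COLOR_RGB2HSV)
    return cv2.inRange(h,(103,100,30),(125,255,255)) if kind=='lid' else cv2.inRange(h,(60,80,20),(90,255,255))
out={}
for kind,c,x0,model,rot in [('box',[495,318,60],[482,321,34,np.radians(161)],BOX,boxR),('lid',[527,102,20],[526,102,0,np.radians(-13)],LID,lambda y:R.from_euler('z',y).as_matrix())]:
    tm=[]
    for p in ps:
        m=near(p,cv2.morphologyEx(mk(p,kind),cv2.MORPH_CLOSE,np.ones((5,5))) if kind=='lid' else mk(p,kind),c,75)
        t=hulls(m); tm.append(t); ys,xs=np.where(t>.5); print(kind,m.sum(),t.sum(),xs.min(),xs.max(),ys.min(),ys.max())
    b=fit.fit(ps,tm,x0,model,rot); print(kind,b.x.round(2),np.degrees(b.x[3]).round(1),round(b.fun,1))
    v=b.x
    for p,t in zip(ps,tm): print(np.abs(hullmask(px(p,model@rot(v[3]).T+v[:3]))-t).sum())
    if kind=='box': print('rim',(boxR(v[3])@[0,0,60]+v[:3]).round(1))
    for p in ps:
        a=p.setdefault('ann',cv2.cvtColor(p['pixels'],cv2.COLOR_RGB2BGR)) 
        for j in px(p,model@rot(v[3]).T+v[:3]): cv2.circle(a,tuple(int(round(q)) for q in j),1,(0,0,255),-1)
for i,p in enumerate(ps):
    a=p['ann'][190:370,170:440] if i==0 else p['ann'][200:380,190:460]
    cv2.imwrite(f'pics/fitb{i}.png',cv2.resize(a,None,fx=2.9,fy=2.9,interpolation=cv2.INTER_CUBIC))
```

```text
250 290 [ 71  92 111]
300 300 [ 70  85 114]
268 270 [ 70  86 113]
350 280 [111  99 132]
400 285 [ 22  29 229]
380 278 [109 105 107]
420 275 [112  87 105]
box 3038 4414.694117647059 192 276 212 289
box 4307 4538.090196078431 215 313 260 313
box [480.69 325.15  36.41   2.82] 161.5 477.4
244.95686274509802
232.43529411764706
rim [507.4 316.2  89.4]
lid 3315 4123.15294117647 313 397 202 270
lid 2018 3418.027450980392 330 429 242 290
lid [ 5.2829e+02  1.0320e+02 -7.2000e-01 -2.3000e-01] -13.4 925.5
127.24313725490197
798.2117647058822
```

View pics/fitb1.png

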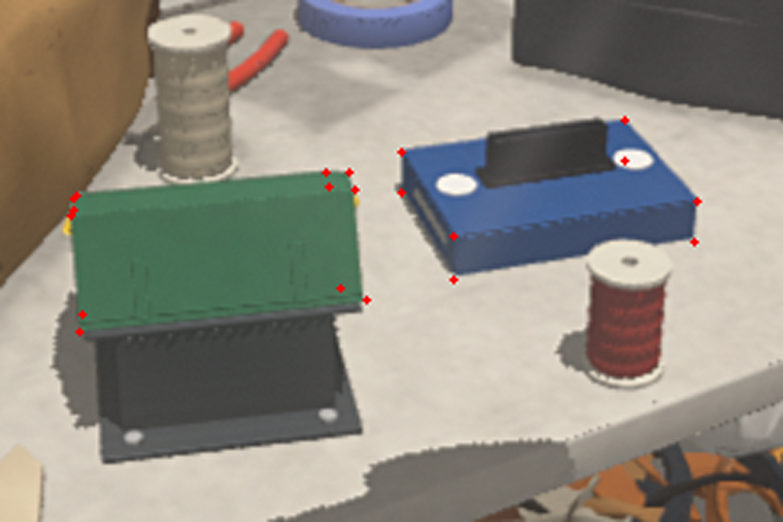

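View pics/fitb0.png

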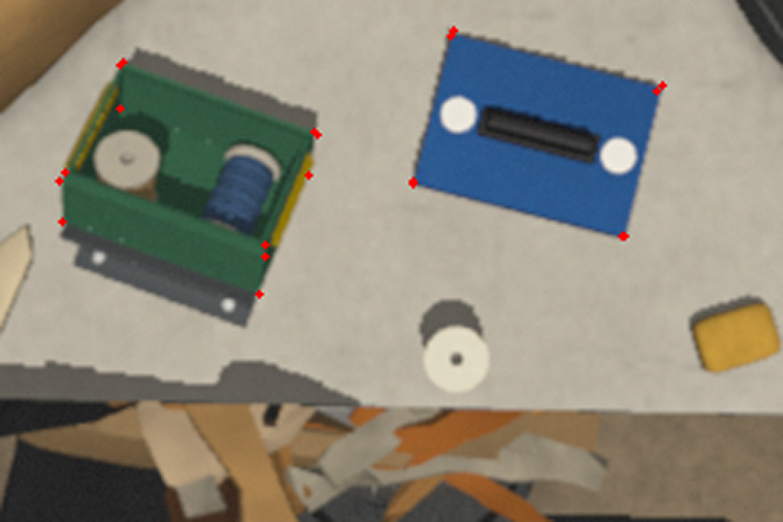

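```bash
cat >> h.py <<'E'
def cur():
    o=ctrl.get_obs(); return np.array(o['ee_pos']),R.from_rotvec(o['orientation']),o
LIDP=np.array([528.2,102.8,0.]);LY=-13.3
RIM=np.array([509,315.3,88.]);BY=161.5
Rb=R.from_euler('z',BY,degrees=True)*R.from_euler('y',-28,degrees=True)
def toolrot(x,z):
    x=np.array(x,float);z=np.array(z,float);x/=np.linalg.norm(x);z/=np.linalg.norm(z); return R.from_matrix(np.c_[x,np.cross(z,x),z])
def tell(Pt,Rt):
    P,Q,o=cur()
    print('t',round(o['t'],2),'P',P.round(1),'q',np.round(o['qpos'],2),'F',np.round(o['ft_force'],1),'w',round(o['width'],1))
    rv=(Q.inv()*Rt).as_rotvec()
    print('rot tool',rv.round(3),'deg',np.degrees(np.linalg.norm(rv)).round(1),'shift in current tool',Q.inv().apply(Pt-P).round(1),'shift in target tool',Rt.inv().apply(Pt-P).round(1))
E
python3 - <<'E'
from h import *
P,Q,o=cur(); print(Q.as_matrix().round(3))
c,s=np.cos(np.radians(LY)),np.sin(np.radians(LY))
for sg in(1,-1):
    tell(LIDP+[0,0,120],toolrot([sg*c,sg*s,0],[0,0,-1]))
    X=Rb.as_matrix(); tell(RIM,toolrot(-sg*X[:,0],-X[:,2]))
E
```

```text
[[ 0.316  0.949  0.   ]
 [ 0.949 -0.316 -0.   ]
 [ 0.     0.    -1.   ]]
t 1.1 P [197.7 592.9 230.7] q [ 1.23  0.42  1.63 -0.    1.09 -0.02] F [ 0.2  0.9 -0.2] w 88.0
rot tool [ 0.    -0.     1.481] deg 84.9 shift in current tool [-360.4  468.6  110.7] shift in target tool [434.4 400.9 110.7]
t 1.1 P [197.7 592.9 230.7] q [ 1.23  0.42  1.63 -0.    1.09 -0.02] F [ 0.2  0.9 -0.2] w 88.0
rot tool [ 0.383 -0.383  1.538] deg 93.4 shift in current tool [-164.9  383.1  142.7] shift in target tool [405.4 164.5 -54. ]
t 1.1 P [197.7 592.9 230.7] q [ 1.23  0.42  1.63 -0.    1.09 -0.02] F [ 0.2  0.9 -0.2] w 88.0
rot tool [ 0.    0.   -1.66] deg 95.1 shift in current tool [-360.4  468.6  110.7] shift in target tool [-434.4 -400.9  110.7]
t 1.1 P [197.7 592.9 230.7] q [ 1.23  0.42  1.63 -0.    1.09 -0.02] F [ 0.2  0.9 -0.2] w 88.0
rot tool [ 0.383  0.383 -1.536] deg 93.3 shift in current tool [-164.9  383.1  142.7] shift in target tool [-405.4 -164.5  -54. ]
```

```bash
python3 -m handwheel '[[[0,0,0],[-24,31,2],1],[[0,0,0],[-24,31,2],1],[[0,0,0],[-24,31,2],1],[[0,0,0],[-24,31,2],1],[[0,0,0],[-24,31,2],1],[[0,0,0],[-24,31,2],1],[[0,0,0],[-24,31,2],1],[[0,0,0],[-24,31,2],1],[[0,0,0],[-24,31,2],1],[[0,0,0],[-24,31,2],1]]'; python3 -m handwheel '[[[0,0,0.12],[0,0,0],1],[[0,0,0.12],[0,0,0],1],[[0,0,0.12],[0,0,0],1],[[0,0,0.12],[0,0,0],1],[[0,0,0.12],[0,0,0],1],[[0,0,0.12],[0,0,0],1],[[0,0,0.12],[0,0,0],1],[[0,0,0.12],[0,0,0],1],[[0,0,0.12],[0,0,0],1],[[0,0,0.12],[0,0,0],1]]'
python3 - <<'E'
from h import *
c,s=np.cos(np.radians(LY)),np.sin(np.radians(LY))
tell(LIDP+[0,0,41],toolrot([c,s,0],[0,0,-1]))
E
```

```text
t: 1.93
ee_pos: [421.6, 262.3, 210.3]
orientation: [-2.533, -1.851, -0.012]
ft_force: [0.2, 0.4, 0.6]
width: 87.4
t: 2.77
ee_pos: [427.7, 253.1, 211.2]
orientation: [-3.134, -0.024, -0.011]
ft_force: [0.5, 0.0, 0.2]
width: 87.4
t 2.77 P [427.7 253.1 211.2] q [0.51 0.26 1.93 0.   0.94 0.49] F [0.5 0.  0.2] w 87.4
rot tool [-0.008 -0.006  0.248] deg 14.2 shift in current tool [ 97.  153.1 169.7] shift in target tool [132.4 123.2 170.2]
```

```bash
python3 -m handwheel '[[[0,0,0],[19,31,8],1],[[0,0,0],[19,31,8],1],[[0,0,0],[19,31,12],1],[[0,0,0],[19,31,16],1],[[0,0,0],[18,29,16],1],[[0,0,0.08],[0,0,8],1],[[0,0,0.08],[0,0,8],1],[[0,0,0.08],[0,0,8],1],[[0,0,0],[0,0,0],1],[[0,0,0],[0,0,0],1]]'
python3 - <<'E'
from h import *
c,s=np.cos(np.radians(LY)),np.sin(np.radians(LY))
tell(LIDP+[0,0,41],toolrot([c,s,0],[0,0,-1]))
p=img('scene','s1.png');img('top','t1.png')
E
```

```text
t: 3.6
ee_pos: [531.8, 95.7, 125.5]
orientation: [-3.106, 0.376, -0.022]
ft_force: [0.9, 0.2, 0.5]
width: 87.7
t 3.6 P [531.8  95.7 125.5] q [0.15 0.44 1.9  0.01 0.78 0.38] F [0.9 0.2 0.5] w 87.7
rot tool [-0.014 -0.012 -0.009] deg 1.2 shift in current tool [-6.2 -4.8 84.5] shift in target tool [-5.1 -6.1 84.5]
```

View pics/s1.png

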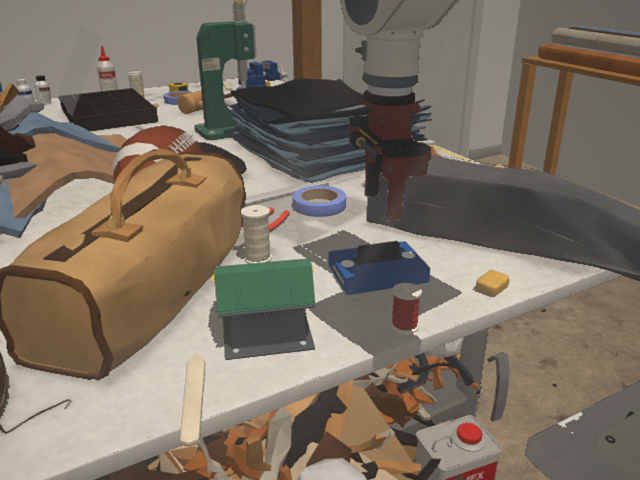

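The gripper hangs above the lid, with fingers at about (375,180) and (395,200) and the lid at (380,268). Nothing is in the way, so I descend and grip.

```bash
python3 -m handwheel '[[[-0.014,-0.012,-0.009],[-6,-5,10],1],[[0,0,0],[0,0,20],1],[[0,0,0],[0,0,20],1],[[0,0,0],[0,0,15],1],[[0,0,0],[0,0,10],1],[[0,0,0],[0,0,3],1],[[0,0,0],[0,0,2],1],[[0,0,0],[0,0,0],1],[[0,0,0],[0,0,0],1],[[0,0,0],[0,0,0],1]]'
python3 - <<'E'
from h import *
c,s=np.cos(np.radians(LY)),np.sin(np.radians(LY))
tell(LIDP+[0,0,41],toolrot([c,s,0],[0,0,-1]))
E
```

```text
t: 4.53
ee_pos: [529.1, 108.2, 45.8]
orientation: [3.123, -0.337, 0.01]
ft_force: [-0.3, 0.3, -0.2]
width: 87.8
t 4.53 P [529.1 108.2  45.8] q [ 0.18  0.58  1.92 -0.    0.64  0.4 ] F [-0.3  0.3 -0.2] w 87.8
rot tool [-0.    -0.006  0.017] deg 1.0 shift in current tool [0.2 5.5 4.8] shift in target tool [0.4 5.5 4.8]
```

```bash
python3 -m handwheel '[[[0,-0.006,0.015],[0,5,3],1],[[0,0,0],[0,0,1],1],[[0,0,0],[0,0,0],1],[[0,0,0],[0,0,0],0],[[0,0,0],[0,0,0],0],[[0,0,0],[0,0,0],0],[[0,0,0],[0,0,0],0],[[0,0,0],[0,0,0],0],[[0,0,0],[0,0,0],0],[[0,0,0],[0,0,0],0]]'
python3 - <<'E'
from h import *
c,s=np.cos(np.radians(LY)),np.sin(np.radians(LY))
tell(LIDP+[0,0,41],toolrot([c,s,0],[0,0,-1]))
E
```

```text
t: 5.37
ee_pos: [529.7, 102.6, 43.8]
orientation: [-3.119, 0.364, -0.006]
ft_force: [0.3, 0.4, 0.1]
width: 44.5
t 5.37 P [529.7 102.6  43.8] q [0.17 0.59 1.92 0.   0.63 0.4 ] F [0.3 0.4 0.1] w 44.5
rot tool [-0.002 -0.004 -0.   ] deg 0.2 shift in current tool [-1.5  0.1  2.7] shift in target tool [-1.5  0.1  2.8]
```

```bash
python3 -m handwheel '[[[0,0,0],[-1,0,2],0],[[0,0,0],[0,0,0],0],[[0,0,0],[0,0,0],0],[[0,0,0],[0,0,0],0],[[0,0,0],[0,0,0],0],[[0,0,0],[0,0,0],0],[[0,0,0],[0,0,0],0],[[0,0,0],[0,0,0],0],[[0,0,0],[0,0,0],0],[[0,0,0],[0,0,0],0]]'
python3 - <<'E'
from h import *
c,s=np.cos(np.radians(LY)),np.sin(np.radians(LY))
tell(LIDP+[0,0,41],toolrot([c,s,0],[0,0,-1]))
E
```

```text
t: 6.2
ee_pos: [528.3, 103.0, 41.4]
orientation: [-3.119, 0.364, -0.005]
ft_force: [-0.1, 0.5, 0.2]
width: 11.9
t 6.2 P [528.3 103.   41.4] q [0.17 0.59 1.92 0.   0.63 0.4 ] F [-0.1  0.5  0.2] w 11.9
rot tool [-0.002 -0.003  0.   ] deg 0.2 shift in current tool [-0.1  0.2  0.4] shift in target tool [-0.   0.2  0.4]
```

```bash
python3 -m handwheel '[[[0,0,0],[0,0,-5],0],[[0,0,0],[0,0,-15],0],[[0,0,0],[0,0,-25],0],[[0,0,0],[0,0,-25],0],[[0,0,0],[0,0,-25],0],[[0,0,0],[0,0,-25],0],[[0,0,0],[0,0,-25],0],[[0,0,0],[0,0,-15],0],[[0,0,0],[0,0,-5],0],[[0,0,0],[0,0,0],0]]'
python3 - <<'E'
from h import *
X=Rb.as_matrix(); Rt=toolrot(-X[:,0],-X[:,2])
N=X[:,2]; print('boxz',N.round(3),'boxx',X[:,0].round(3),'boxy',X[:,1].round(3))
# final home TCP: lid origin at z=36 -> grip at 36+41.4 
H=RIM+N*(36+41.4-60); print('home',H.round(1))
tell(H+N*70,Rt)
E
```

```text
t: 7.03
ee_pos: [524.9, 102.2, 213.7]
orientation: [3.12, -0.365, -0.005]
ft_force: [0.3, -1.0, -1.6]
width: 11.7
boxz [ 0.445 -0.149  0.883] boxx [-0.837  0.28   0.469] boxy [-0.317 -0.948  0.   ]
home [516.7 312.7 103.4]
t 7.03 P [524.9 102.2 213.7] q [0.17 0.31 1.84 0.   0.99 0.4 ] F [ 0.3 -1.  -1.6] w 11.7
rot tool [ 0.023 -0.485  0.088] deg 28.3 shift in current tool [ -23.6 -200.    48.5] shift in target tool [ -14.  -197.1   62.4]
```

Run:
```python
from h import *
X=Rb.as_matrix(); bx,by,N=X.T
H=RIM+N*17.4
p=img('top'); a=cv2.cvtColor(p['pixels'],cv2.COLOR_RGB2BGR)
for d,col in((0,(0,0,255)),(70,(255,0,255))):
    for (hx,hy) in((89,37.5),(37.5,89)):
        C=[H+N*(d+50)+sx*hx*bx+sy*hy*by for sx,sy in((1,1),(1,-1),(-1,-1),(-1,1))]
        print(d,np.round(C).tolist()); cv2.polylines(a,[np.int32(px(p,C))],True,col,1)
    C=[H+N*(d-14)+sx*50*bx+sy*70*by for sx,sy in((1,1),(1,-1),(-1,-1),(-1,1))]
    cv2.polylines(a,[np.int32(px(p,C))],True,(255,255,0),1)
cv2.imwrite('pics/body.png',a[60:360,100:500][:, :].repeat(2,0).repeat(2,1))
```

```text
0 [[453.0, 295.0, 189.0], [476.0, 366.0, 189.0], [625.0, 316.0, 106.0], [602.0, 245.0, 106.0]]
0 [[479.0, 231.0, 165.0], [536.0, 400.0, 165.0], [599.0, 379.0, 130.0], [542.0, 210.0, 130.0]]
70 [[484.0, 284.0, 251.0], [508.0, 355.0, 251.0], [657.0, 305.0, 168.0], [633.0, 234.0, 168.0]]
70 [[511.0, 221.0, 227.0], [567.0, 390.0, 227.0], [630.0, 369.0, 192.0], [573.0, 200.0, 192.0]]
```

View pics/body.png

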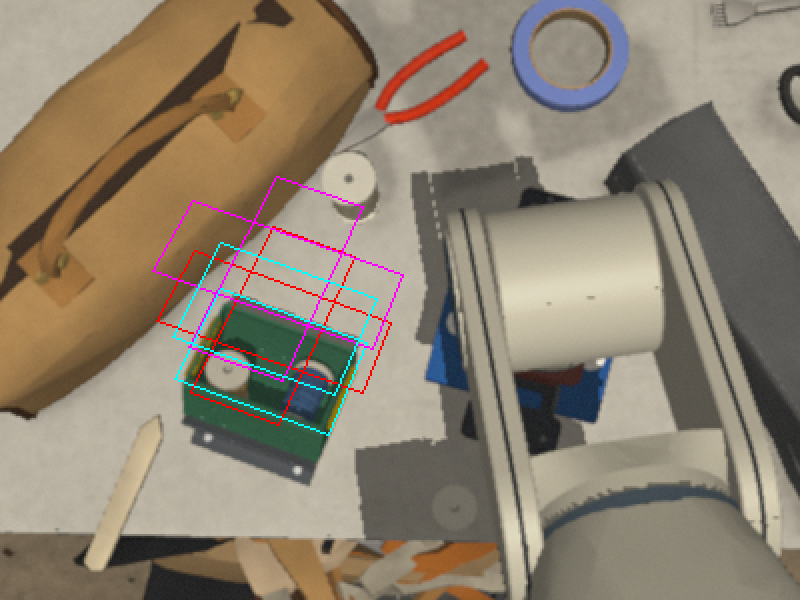

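```bash
python3 -m handwheel '[[[0.003,-0.06,0.011],[0,-12,0],0],[[0.003,-0.06,0.011],[0,-22,0],0],[[0.003,-0.06,0.011],[0,-22,0],0],[[0.003,-0.06,0.011],[0,-22,0],0],[[0.003,-0.06,0.011],[0,-22,0],0],[[0.003,-0.06,0.011],[0,-22,0],0],[[0.003,-0.06,0.011],[0,-22,0],0],[[0.003,-0.06,0.011],[0,-22,0],0],[[0,0,0],[0,-12,0],0],[[0,0,0],[0,0,0],0]]'
cat >> h.py <<'E'
def go(h,dx=0,dy=0):
    X=Rb.as_matrix(); Rt=toolrot(-X[:,0],-X[:,2]); H=RIM+X[:,2]*(17.4+h)+X@np.array([dx,dy,0]); tell(H,Rt)
E
python3 - <<'E'
from h import *
go(40); img('scene','s2.png'); img('top','t2.png')
E
```

```text
t: 7.92
ee_pos: [567.2, 277.7, 195.5]
orientation: [-2.927, 0.492, 0.79]
ft_force: [0.2, -0.5, -2.2]
width: 11.8
t 7.92 P [567.2 277.7 195.5] q [0.3  0.68 1.37 0.29 1.54 0.56] F [ 0.2 -0.5 -2.2] w 11.8
rot tool [ 0.01   0.036 -0.013] deg 2.3 shift in current tool [ -6.6 -17.8  69.2] shift in target tool [ -8.8 -17.2  69.1]
```

View pics/s2.png

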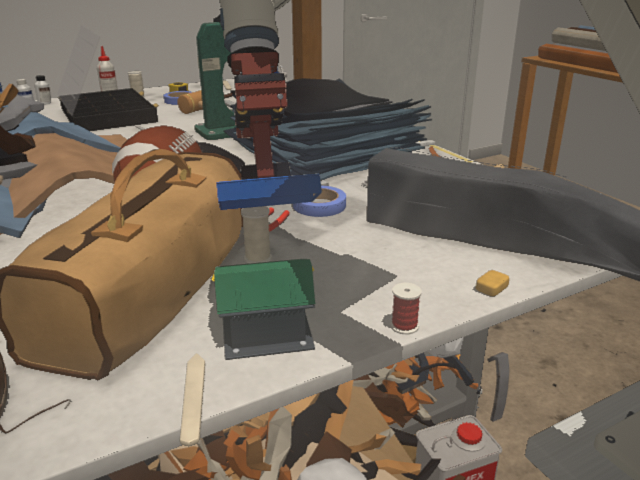

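View pics/t2.png

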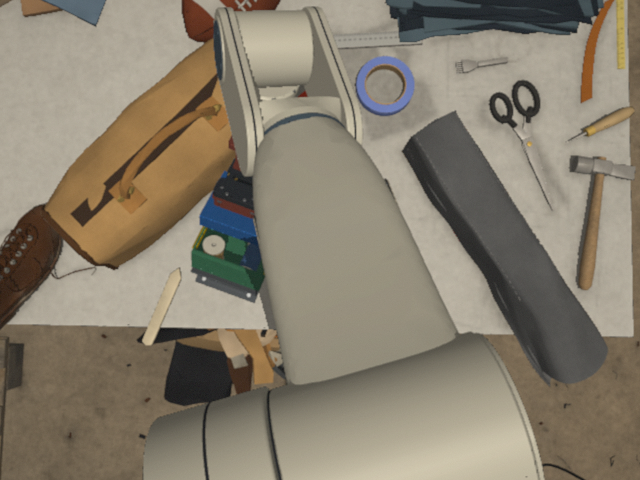

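The lid is held level with the box axis, at (268,190) in the scene picture, above the box at (265,288), and nothing is touching. Next I correct the alignment and come down.

```bash
python3 -m handwheel '[[[0.01,0.036,-0.013],[-8,-17,0],0],[[0,0,0],[0,0,10],0],[[0,0,0],[0,0,15],0],[[0,0,0],[0,0,15],0],[[0,0,0],[0,0,12],0],[[0,0,0],[0,0,6],0],[[0,0,0],[0,0,2],0],[[0,0,0],[0,0,0],0],[[0,0,0],[0,0,0],0],[[0,0,0],[0,0,0],0]]'
python3 - <<'E'
from h import *
go(40); img('scene','s3.png'); p=img('top','t3.png')
E
```

```text
t: 8.85
ee_pos: [532.9, 293.3, 146.1]
orientation: [-2.944, 0.484, 0.724]
ft_force: [-0.3, -0.3, -2.1]
width: 11.7
t 8.85 P [532.9 293.3 146.1] q [0.34 0.68 1.49 0.29 1.37 0.55] F [-0.3 -0.3 -2.1] w 11.7
rot tool [ 0.004 -0.007 -0.004] deg 0.5 shift in current tool [  1.  -13.3   7.8] shift in target tool [  1.1 -13.3   7.8]
```

View pics/s3.png

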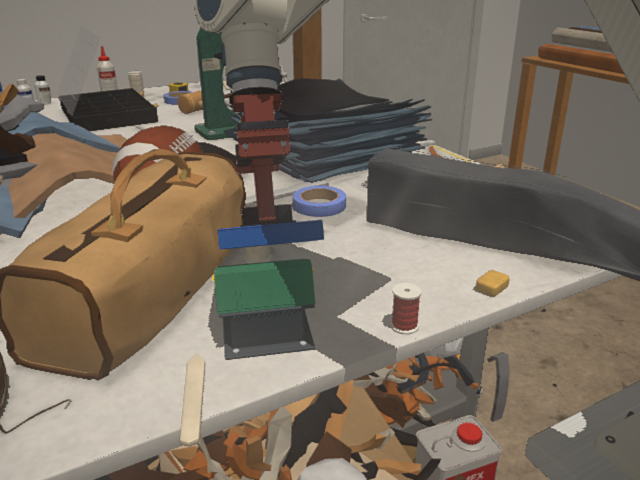

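```bash
python3 -m handwheel '[[[0.004,-0.007,-0.004],[1,-7,0],0],[[0,0,0],[0,-6,3],0],[[0,0,0],[0,0,3],0],[[0,0,0],[0,0,0],0],[[0,0,0],[0,0,0],0],[[0,0,0],[0,0,0],0],[[0,0,0],[0,0,0],0],[[0,0,0],[0,0,0],0],[[0,0,0],[0,0,0],0],[[0,0,0],[0,0,0],0]]'
python3 - <<'E'
from h import *
go(30); p=img('scene','s4.png')
P,Q,o=cur()
# predicted lid under held pose vs picture
lo=P-Q.apply([0,0,-41.4])*0+Q.apply([0,0,41.4]); 
a=cv2.cvtColor(p['pixels'],cv2.COLOR_RGB2BGR)
for x in(-50,50):
  for y in(-70,70):
    for z in(0,27):
      u=px(p,lo+Q.apply([x,-y,-z]))[0]; cv2.circle(a,tuple(int(round(v)) for v in u),1,(0,0,255),-1)
X=Rb.as_matrix()
for x in(-43,43):
  for y in(-63,63):
    u=px(p,RIM+X@[x,y,0])[0]; cv2.circle(a,tuple(int(round(v)) for v in u),1,(0,0,255),-1)
cv2.imwrite('pics/s4z.png',cv2.resize(a[190:370,180:400],None,fx=3.4,fy=3.2,interpolation=cv2.INTER_CUBIC))
for q in ['lid_end_a','box_rim','lid','lid_grip','box']:
    print(q,[(round(d['score'],2),np.round(X.T@(w(p,d['position'])-RIM),1).tolist()) for d in ctrl.spot_point(p,q)[:2]])
print('lid by tcp, box frame rel rim',(X.T@(lo-RIM)).round(1))
E
```

```text
t: 9.78
ee_pos: [536.8, 308.4, 140.4]
orientation: [-2.936, 0.476, 0.729]
ft_force: [-0.1, -0.1, -2.2]
width: 11.7
t 9.78 P [536.8 308.4 140.4] q [0.36 0.7  1.47 0.31 1.37 0.56] F [-0.1 -0.1 -2.2] w 11.7
rot tool [-0.001 -0.002  0.002] deg 0.2 shift in current tool [-0.6  2.3 12.3] shift in target tool [-0.6  2.3 12.3]
lid_end_a []
box_rim [(0.9, [-0.5, 0.1, 3.0])]
lid [(0.74, [1.7, -3.3, 16.3])]
lid_grip [(0.56, [-3.4, 1.1, 55.1])]
box [(0.77, [-2.4, 2.0, -56.7])]
lid by tcp, box frame rel rim [-0.7 -2.3 18.3]
```

View pics/s4z.png

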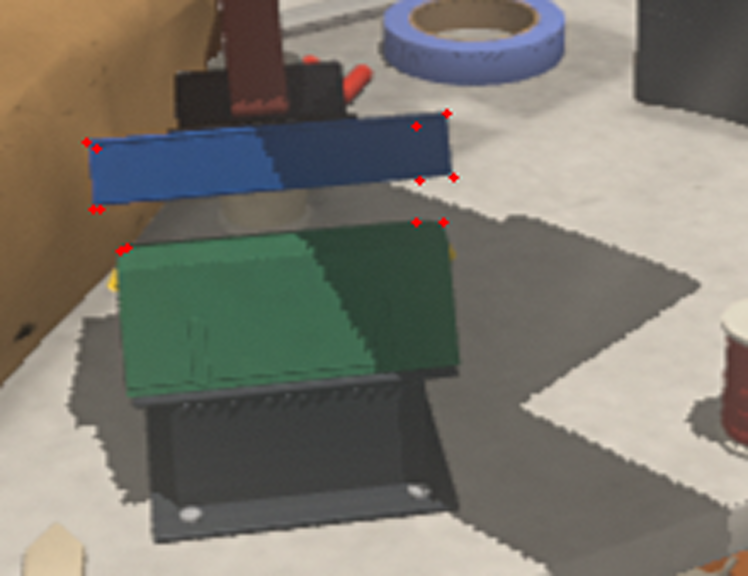

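```bash
python3 -m handwheel '[[[0,0,0],[0,1.7,0],0],[[0,0,0],[0,0,3],0],[[0,0,0],[0,0,4],0],[[0,0,0],[0,0,4],0],[[0,0,0],[0,0,4],0],[[0,0,0],[0,0,3],0],[[0,0,0],[0,0,0],0],[[0,0,0],[0,0,0],0],[[0,0,0],[0,0,0],0],[[0,0,0],[0,0,0],0]]'
python3 - <<'E'
from h import *
go(24); p=img('scene','s5.png')
E
```

```text
t: 10.92
ee_pos: [526.8, 309.6, 122.1]
orientation: [-2.936, 0.476, 0.731]
ft_force: [-0.9, -1.0, -1.3]
width: 11.8
t 10.92 P [526.8 309.6 122.1] q [0.36 0.71 1.5  0.31 1.34 0.55] F [-0.9 -1.  -1.3] w 11.8
rot tool [-0.001 -0.001  0.001] deg 0.1 shift in current tool [-0.5  0.2 -2.5] shift in target tool [-0.5  0.2 -2.5]
```

```bash
python3 -m handwheel '[[[0,0,0],[0,0,2],0],[[0,0,0],[0,0,2],0],[[0,0,0],[0,0,2],0],[[0,0,0],[0,0,2],0],[[0,0,0],[0,0,0],0],[[0,0,0],[0,0,0],0],[[0,0,0],[0,0,0],0],[[0,0,0],[0,0,0],0],[[0,0,0],[0,0,0],0],[[0,0,0],[0,0,0],0]]'
python3 - <<'E'
from h import *
go(15); p=img('scene','s6.png')
a=cv2.cvtColor(p['pixels'],cv2.COLOR_RGB2BGR)
cv2.imwrite('pics/s6z.png',cv2.resize(a[190:370,180:400],None,fx=3.4,fy=3.2,interpolation=cv2.INTER_CUBIC))
E
```

```text
t: 11.8
ee_pos: [523.3, 311.2, 115.0]
orientation: [-2.935, 0.476, 0.729]
ft_force: [0.1, 0.1, -1.8]
width: 11.8
t 11.8 P [523.3 311.2 115. ] q [0.37 0.72 1.5  0.31 1.32 0.55] F [ 0.1  0.1 -1.8] w 11.8
rot tool [-0.002 -0.001  0.002] deg 0.2 shift in current tool [-0.4  0.7 -1.6] shift in target tool [-0.4  0.7 -1.6]
```

View pics/s6z.png

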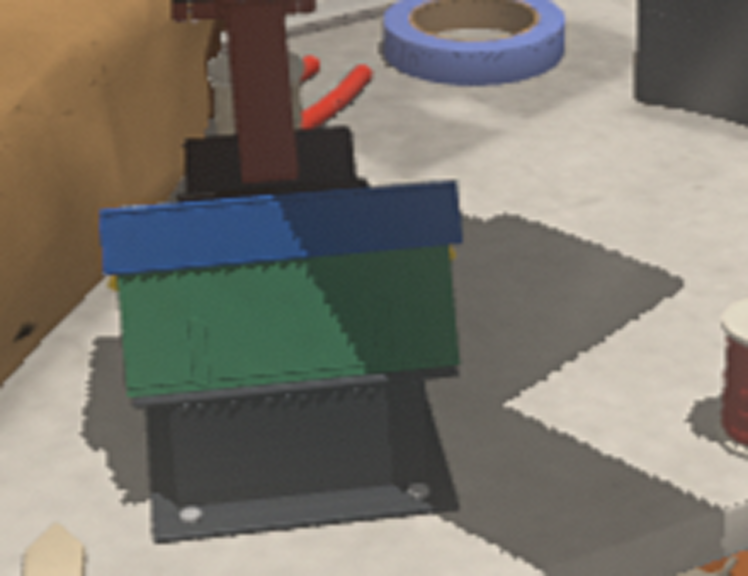

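The skirt has gone over the rim: the blue lower edge runs from (107,275) to (461,243) in the zoomed picture, in front of the green wall, with nearly no contact force. I keep pressing.

```bash
python3 -m handwheel '[[[0,0,0],[0,0.5,2],0],[[0,0,0],[0,0,2],0],[[0,0,0],[0,0,2],0],[[0,0,0],[0,0,2],0],[[0,0,0],[0,0,2],0],[[0,0,0],[0,0,0],0],[[0,0,0],[0,0,0],0],[[0,0,0],[0,0,0],0],[[0,0,0],[0,0,0],0],[[0,0,0],[0,0,0],0]]'
python3 - <<'E'
from h import *
go(5)
E
```

```text
t: 12.68
ee_pos: [522.5, 311.7, 113.4]
orientation: [-2.934, 0.476, 0.72]
ft_force: [-0.6, -0.6, 2.1]
width: 11.7
t 12.68 P [522.5 311.7 113.4] q [0.37 0.72 1.51 0.32 1.31 0.55] F [-0.6 -0.6  2.1] w 11.7
rot tool [-0.006 -0.006  0.002] deg 0.5 shift in current tool [-0.4  0.9  6.6] shift in target tool [-0.4  0.9  6.6]
```

```bash
python3 -m handwheel '[[[0,0,0],[0,0.7,2],0],[[0,0,0],[0,0,3],0],[[0,0,0],[0,0,3],0],[[0,0,0],[0,0,4],0],[[0,0,0],[0,0,4],0],[[0,0,0],[0,0,4],0],[[0,0,0],[0,0,5],0],[[0,0,0],[0,0,5],0],[[0,0,0],[0,0,5],0],[[0,0,0],[0,0,5],0]]'
python3 - <<'E'
from h import *
go(5)
E
```

```text
t: 13.52
ee_pos: [517.5, 315.2, 101.8]
orientation: [-2.93, 0.469, 0.698]
ft_force: [2.9, -12.1, 30.3]
width: 11.9
t 13.52 P [517.5 315.2 101.8] q [0.38 0.72 1.53 0.32 1.27 0.53] F [  2.9 -12.1  30.3] w 11.9
rot tool [-0.017 -0.018  0.01 ] deg 1.5 shift in current tool [-0.6  2.4 -6.5] shift in target tool [-0.7  2.5 -6.4]
```

```bash
python3 -m handwheel '[[[0,0,0],[0,0,0],0],[[0,0,0],[0,0,0],0],[[0,0,0],[0,0,0],0],[[0,0,0],[0,0,0],0],[[0,0,0],[0,0,0],0],[[0,0,0],[0,0,0],0],[[0,0,0],[0,0,0],0],[[0,0,0],[0,0,0],0],[[0,0,0],[0,0,0],0],[[0,0,0],[0,0,0],0]]'
python3 - <<'E'
from h import *
go(0); p=img('scene','s7.png')
a=cv2.cvtColor(p['pixels'],cv2.COLOR_RGB2BGR)
cv2.imwrite('pics/s7z.png',cv2.resize(a[190:370,180:400],None,fx=3.4,fy=3.2,interpolation=cv2.INTER_CUBIC))
E
```

```text
t: 14.35
ee_pos: [516.9, 315.2, 102.6]
orientation: [-2.93, 0.467, 0.701]
ft_force: [-0.8, -0.7, 2.9]
width: 12.1
t 14.35 P [516.9 315.2 102.6] q [0.38 0.72 1.53 0.33 1.27 0.53] F [-0.8 -0.7  2.9] w 12.1
rot tool [-0.016 -0.016  0.011] deg 1.4 shift in current tool [ 0.3  2.4 -1. ] shift in target tool [ 0.3  2.4 -1. ]
```

View pics/s7z.png

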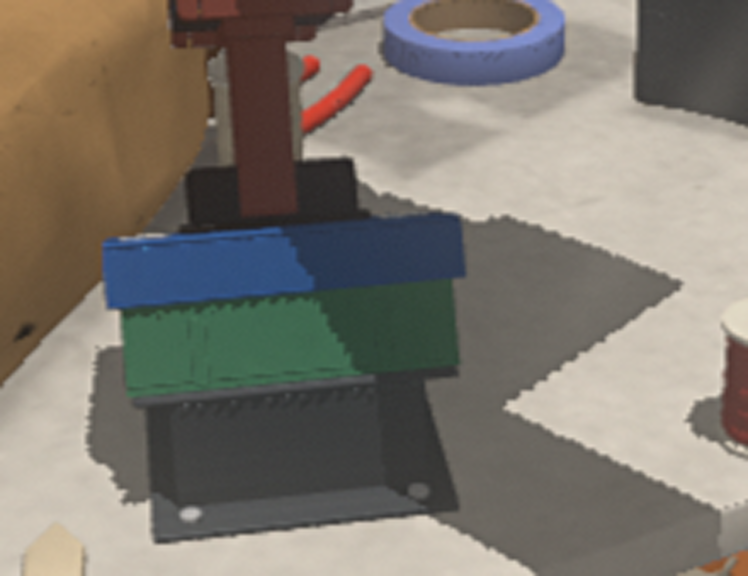

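The lid is down, but in the zoomed picture the right end looks a little higher: 55 px below the rim line against 63 px at the left. I'll release, back off and inspect.

```bash
python3 -m handwheel '[[[0,0,0],[0,0,0],0.5],[[0,0,0],[0,0,0],0.5],[[0,0,0],[0,0,0],0.5],[[0,0,0],[0,0,0],0.5],[[0,0,0],[0,0,-10],0.5],[[0,0,0],[0,0,-20],0.5],[[0,0,0],[0,0,-20],0.5],[[0,0,0],[0,0,-20],0.2],[[0,0,0],[0,0,-10],0],[[0,0,0],[0,0,0],0]]'
python3 - <<'E'
from h import *
go(70)
p=img('scene','s8.png')
X=Rb.as_matrix()
a=cv2.cvtColor(p['pixels'],cv2.COLOR_RGB2BGR)
cv2.imwrite('pics/s8z.png',cv2.resize(a[190:370,180:400],None,fx=3.4,fy=3.2,interpolation=cv2.INTER_CUBIC))
for q in ['lid_end_a','lid','lid_grip']:
    print(q,[(round(d['score'],2),np.round(X.T@(w(p,d['position'])-RIM)+[0,0,60],1).tolist()) for d in ctrl.spot_point(p,q)[:3]])
E
```

```text
t: 15.23
ee_pos: [552.4, 301.7, 176.2]
orientation: [-2.931, 0.467, 0.702]
ft_force: [0.2, -0.5, -0.2]
width: 27.4
t 15.23 P [552.4 301.7 176.2] q [0.34 0.66 1.43 0.3  1.42 0.56] F [ 0.2 -0.5 -0.2] w 27.4
rot tool [-0.014 -0.016  0.01 ] deg 1.3 shift in current tool [ 1.1  1.1 11.8] shift in target tool [ 1.2  0.9 11.8]
lid_end_a [(0.81, [-2.1, -59.0, 59.0]), (0.56, [-0.0, 56.3, 58.4])]
lid [(0.9, [2.3, -4.2, 35.9])]
lid_grip [(0.73, [-1.0, 2.1, 73.3])]
```

View pics/s8z.png

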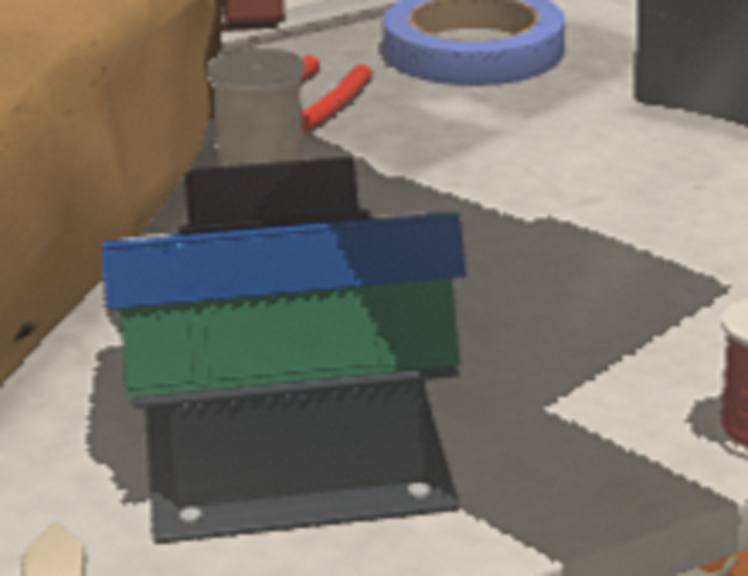

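Both networks put the ends at 58–59 mm and the lid at 35.9 mm, which is about home. To be sure I'll still press each spot with the jaws shut.

```bash
python3 -m handwheel '[[[-0.014,-0.016,0.01],[1,25,0],0],[[0,0,0],[0,28,0],0],[[0,0,0],[0,0,10],0],[[0,0,0],[0,0,20],0],[[0,0,0],[0,0,20],0],[[0,0,0],[0,0,5],0],[[0,0,0],[0,0,0],0],[[0,0,0],[0,0,0],0],[[0,0,0],[0,0,0],0],[[0,0,0],[0,0,0],0]]'
python3 - <<'E'
from h import *
go(-6.4,0,53);img('scene','s9.png')
E
```

```text
t: 16.27
ee_pos: [501.3, 259.3, 115.9]
orientation: [-2.939, 0.476, 0.759]
ft_force: [0.1, -0.2, -0.7]
width: 0.6
t 16.27 P [501.3 259.3 115.9] q [0.31 0.68 1.59 0.29 1.31 0.49] F [ 0.1 -0.2 -0.7] w 0.6
rot tool [ 0.011  0.015 -0.001] deg 1.1 shift in current tool [ 4.1 -2.7 18.5] shift in target tool [ 3.8 -2.5 18.6]
```

View pics/s9.png

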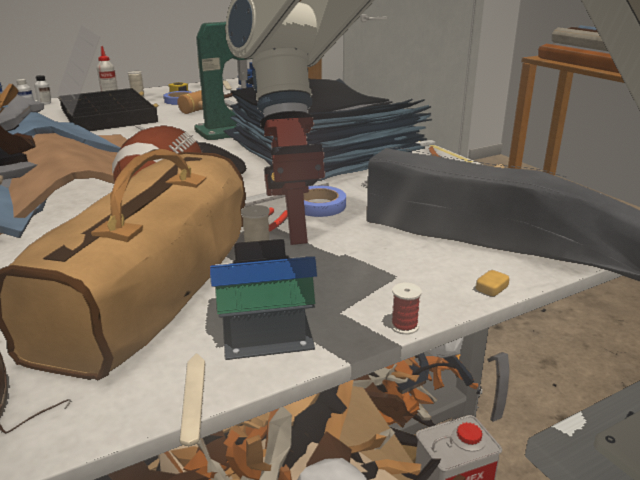

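```bash
python3 -m handwheel '[[[0.011,0.015,0],[4,-2,3],0],[[0,0,0],[0,0,4],0],[[0,0,0],[0,0,4],0],[[0,0,0],[0,0,4],0],[[0,0,0],[0,0,3],0],[[0,0,0],[0,0,3],0],[[0,0,0],[0,0,3],0],[[0,0,0],[0,0,3],0],[[0,0,0],[0,0,3],0],[[0,0,0],[0,0,3],0]]'
python3 - <<'E'
from h import *
go(-6.4,0,53)
E
```

```text
t: 17.15
ee_pos: [498.6, 264.1, 96.5]
orientation: [-2.936, 0.475, 0.711]
ft_force: [2.0, -6.7, 19.6]
width: 0.5
t 17.15 P [498.6 264.1  96.5] q [0.32 0.69 1.62 0.3  1.24 0.48] F [ 2.  -6.7 19.6] w 0.5
rot tool [-0.007 -0.012  0.004] deg 0.8 shift in current tool [-1.7  1.1 -0.5] shift in target tool [-1.7  1.1 -0.5]
```

The right end takes 20 N at exactly the home height. Now the left end.

```bash
python3 -m handwheel '[[[0,0,0],[0,0,-15],0],[[0,0,0],[0,0,-25],0],[[0,0,0],[0,0,-15],0],[[0,0,0],[0,0,0],0],[[0,0,0],[0,-25,0],0],[[0,0,0],[0,-30,0],0],[[0,0,0],[0,-25,0],0],[[0,0,0],[0,-15,0],0],[[0,0,0],[0,0,0],0],[[0,0,0],[0,0,0],0]]'
python3 - <<'E'
from h import *
go(-6.4,0,-53);img('scene','s10.png')
E
```

```text
t: 17.98
ee_pos: [550.9, 347.3, 143.7]
orientation: [-2.936, 0.479, 0.718]
ft_force: [-0.6, 0.2, 0.3]
width: 0.6
t 17.98 P [550.9 347.3 143.7] q [0.4  0.73 1.4  0.32 1.39 0.61] F [-0.6  0.2  0.3] w 0.6
rot tool [-0.005 -0.008  0.001] deg 0.6 shift in current tool [-0.4 -9.1 52.1] shift in target tool [-0.  -9.4 52. ]
```

```bash
python3 -m handwheel '[[[-0.005,-0.008,0],[0,-9,0],0],[[0,0,0],[0,0,10],0],[[0,0,0],[0,0,12],0],[[0,0,0],[0,0,10],0],[[0,0,0],[0,0,4],0],[[0,0,0],[0,0,0],0],[[0,0,0],[0,0,0],0],[[0,0,0],[0,0,0],0],[[0,0,0],[0,0,0],0],[[0,0,0],[0,0,0],0]]'
python3 - <<'E'
from h import *
go(-6.4,0,-53);img('scene','s11.png')
E
```

```text
t: 18.87
ee_pos: [533.4, 357.5, 106.4]
orientation: [-2.937, 0.484, 0.741]
ft_force: [-0.3, -0.3, -0.8]
width: 0.3
t 18.87 P [533.4 357.5 106.4] q [0.42 0.77 1.43 0.33 1.34 0.61] F [-0.3 -0.3 -0.8] w 0.3
rot tool [ 0.004  0.005 -0.005] deg 0.4 shift in current tool [ 0.  -5.3  9.8] shift in target tool [ 0.  -5.3  9.8]
```

View pics/s11.png

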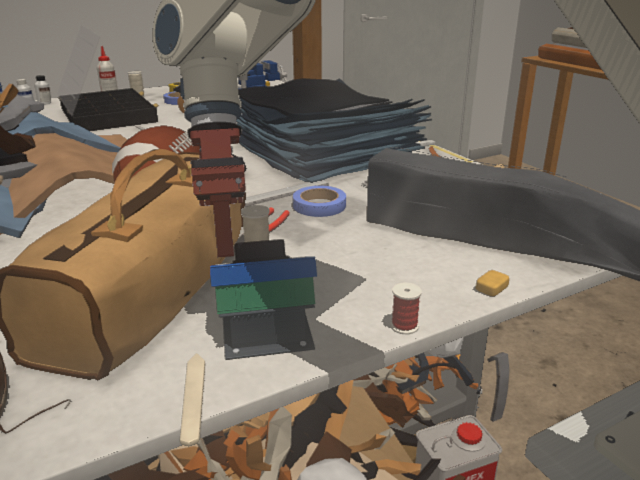

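The fingertip at about (224,255) hovers over the lid's left end, about 10 mm off it and clear of the bag. Next I press there.

```bash
python3 -m handwheel '[[[0.004,0.005,0],[0,-5,0],0],[[0,0,0],[0,0,3],0],[[0,0,0],[0,0,3],0],[[0,0,0],[0,0,3],0],[[0,0,0],[0,0,3],0],[[0,0,0],[0,0,3],0],[[0,0,0],[0,0,3],0],[[0,0,0],[0,0,3],0],[[0,0,0],[0,0,3],0],[[0,0,0],[0,0,3],0]]'
python3 - <<'E'
from h import *
go(-6.4,0,-53)
E
```

```text
t: 19.75
ee_pos: [530.3, 363.3, 97.6]
orientation: [-2.937, 0.484, 0.718]
ft_force: [0.3, -8.4, 17.5]
width: 0.6
t 19.75 P [530.3 363.3  97.6] q [0.43 0.77 1.44 0.34 1.31 0.61] F [ 0.3 -8.4 17.5] w 0.6
rot tool [-0.004 -0.009 -0.003] deg 0.6 shift in current tool [ 0.1 -0.7 -0.2] shift in target tool [ 0.1 -0.7 -0.2]
```

Both ends now stop at the same height, within 0.3 mm of each other, under about 20 N. I retract clear and do a final check.

```bash
python3 -m handwheel '[[[0,0,0],[0,0,-15],0],[[0,0,0],[0,0,-25],0],[[0,0,0],[0,0,-30],0],[[0,0,0],[0,0,-30],0],[[0,0,0],[0,0,-20],0],[[0,0,0],[0,20,-15],0],[[0,0,0],[0,30,0],0],[[0,0,0],[0,35,0],0],[[0,0,0],[0,35,0],0],[[0,0,0],[0,35,0],0]]';  python3 -m handwheel '[[[0,0,0],[0,35,0],0],[[0,0,0],[0,35,0],0],[[0,0,0],[0,35,0],0],[[0,0,0],[0,35,0],0],[[0,0,0],[0,35,0],0],[[0,0,0],[0,25,0],0],[[0,0,0],[0,0,0],0],[[0,0,0],[0,0,0],0],[[0,0,0],[0,0,0],0],[[0,0,0],[0,0,0],0]]'
python3 - <<'E'
from h import *
go(0)
X=Rb.as_matrix()
for n in('scene','top'):
    p=img(n,'end_'+n+'.png')
    for q in ['lid_end_a','lid','lid_grip']:
        print(n,q,[(round(d['score'],2),np.round(X.T@(w(p,d['position'])-RIM)+[0,0,60],1).tolist()) for d in ctrl.spot_point(p,q)[:3]])
    for q in ['cream_spool','red_spool','beeswax']:
        print(n,q,[(round(d['score'],2),np.round(w(p,d['position'])).tolist()) for d in ctrl.spot_point(p,q)[:2]])
    a=cv2.cvtColor(p['pixels'],cv2.COLOR_RGB2BGR)
    for x in(-50,50):
      for y in(-70,70):
        for z in(36,63):
          u=px(p,RIM+X@[x,y,z-60.])[0]; cv2.circle(a,tuple(int(round(v)) for v in u),1,(0,0,255),-1)
    a=a[190:370,180:400] if n=='scene' else a[170:350,150:370]
    cv2.imwrite(f'pics/endz_{n}.png',cv2.resize(a,None,fx=3.2,fy=3.2,interpolation=cv2.INTER_CUBIC))
E
```

```text
t: 20.58
ee_pos: [544.7, 200.9, 221.5]
orientation: [-2.936, 0.465, 0.697]
ft_force: [0.2, -0.4, 0.0]
width: 0.5
t: 21.42
ee_pos: [480.5, 1.7, 217.7]
orientation: [-2.934, 0.466, 0.681]
ft_force: [-0.5, 0.1, -0.5]
width: 0.6
t 21.42 P [480.5   1.7 217.7] q [-0.1   0.45  1.7   0.12  1.43  0.18] F [-0.5  0.1 -0.5] w 0.6
rot tool [-0.019 -0.029  0.013] deg 2.1 shift in current tool [  -3.2 -304.   136.7] shift in target tool [  -3.1 -306.5  131.1]
scene lid_end_a [(0.93, [1.6, 62.0, 59.0]), (0.67, [1.4, -57.4, 60.9])]
scene lid [(0.73, [2.1, -2.5, 33.5])]
scene lid_grip [(0.79, [-2.3, 4.0, 74.9])]
scene cream_spool [(0.18, [491.0, 256.0, 88.0])]
scene red_spool [(0.75, [389.0, 154.0, -4.0])]
scene beeswax [(0.84, [404.0, -35.0, -1.0])]
top lid_end_a [(0.97, [-0.3, -57.5, 59.2]), (0.83, [3.5, 61.0, 61.3])]
top lid [(0.9, [5.0, 0.2, 34.0])]
top lid_grip [(0.87, [-0.3, 2.6, 78.1])]
top cream_spool [(0.91, [677.0, 252.0, -0.0]), (0.55, [528.0, 371.0, 84.0])]
top red_spool [(0.73, [386.0, 154.0, 2.0])]
top beeswax [(0.57, [396.0, -29.0, -4.0]), (0.41, [526.0, 371.0, 83.0])]
```

View pics/endz_scene.png

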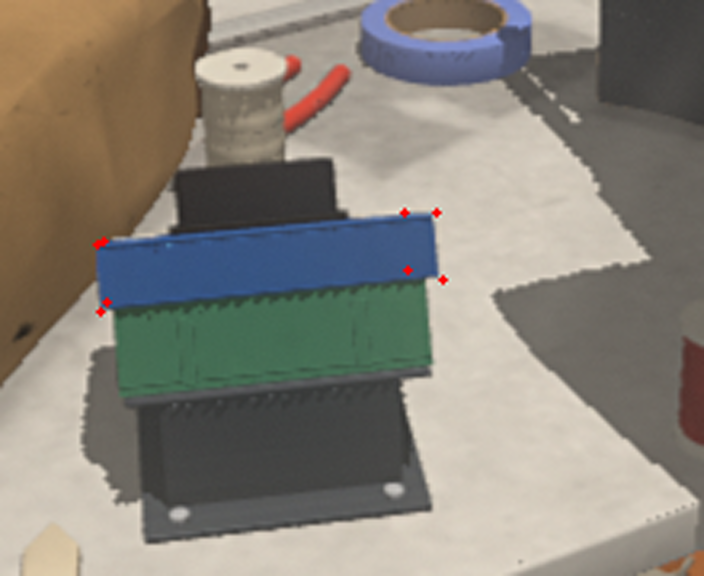

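View pics/endz_top.png

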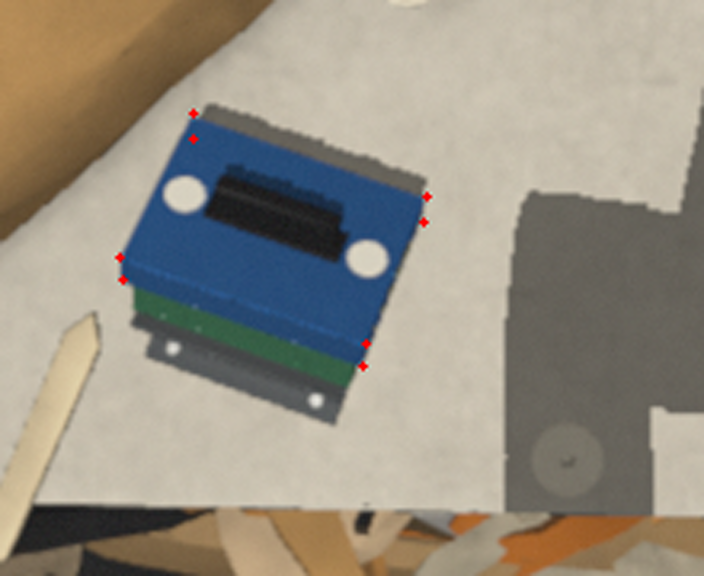

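View pics/end_scene.png

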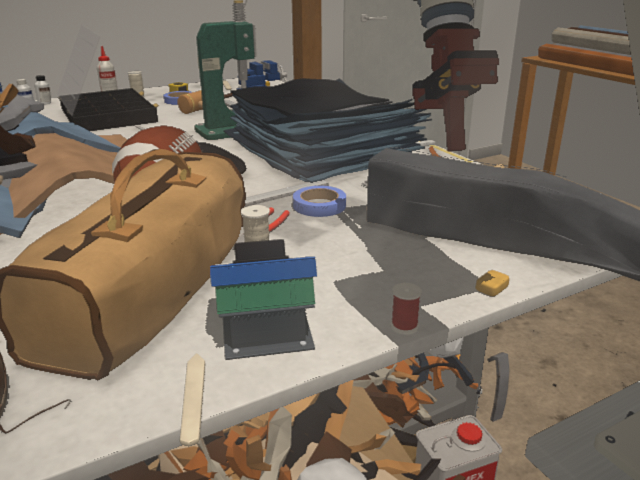

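The drawn home corners lie on the lid in both views to within 1–2 px. The lid sits flush and the spools and beeswax stand where they were. I'll hand it in.

```bash
python3 -c "
from workcell import ctrl
print(ctrl.close_job())"
```

```text
the job is handed in; nothing more can be done
None
```

The blue lid is on the green box and snapped down, and I handed the job in at about 21.5 s; the hand-in gives no verdict.

**What I did:** I gripped the lid by its black handle, tilted it to match the box, lowered it over the rim and pressed in the middle until it snapped. After letting go, I pressed each white spot with the jaws shut at about 20 N, then moved the arm clear.

**Last checks:**
- **Height:** under that force, both ends stopped within 0.5 mm of the home height and 0.3 mm of each other. The networks put both ends between 59.0 and 61.3 mm, against an allowed 57 to 63 mm.
- **Centring:** corners drawn at the home pose matched the lid to within 1–2 pixels in both views. The networks' own lid position was off-centre by up to 5 mm along the slope and 2.5 mm across it. That is inside the 6 mm limit, and their readings are only good to about 4 mm.
- **Bystanders:** the cream spool, red spool and beeswax read within 10 mm of where they began. The scene view missed the cream spool behind the grip (score 0.18, wrong place), but the top view found it unmoved.

**What disagreed:**
- **Box direction:** the pictures showed the box leaning away from the robot, with a yaw of about 160°, not a quarter turn as described. I followed the pictures.
- **Right end:** after the middle press, the right end looked up to 3 mm high in one picture. The later press on that spot did not bear this out.

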